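Swing the lamp aside and take the kettle's temperature

TASK

The lamp hangs over the kettle: swing its arm gently by the wooden knob, away from the turntable and towards the robot, all the way round until it rests against its stop. Then pick up the infrared thermometer and point its lens square at the round steel pad on the kettle's sloping shoulder, centred on the pad and about 4 cm off it, and hold it steady there for two seconds. Finally lay the thermometer gently flat, lens down, in the open wooden box; leave the lamp at its stop, touch neither the kettle nor its pad with the thermometer, and leave everything else where it stands.

Things in the scene. Friction and masses are not known exactly. Their poses are not given: they have to be found in the camera images.
- lamp_arm (a joint): Swing of the lamp's arm about its upright post (rad). It grows as the arm swings clockwise seen from above, from over the turntable towards the robot; it starts at about 0 to 0.4. The hinge is a little stiff and stays where it is left. It ends at a firm stop, between 60 and 80 degrees from zero; the exact angle is not given, so feel for it.
- lamp_hinge (a point): Point on the upright hinge axis at the top of the lamp's post (post 20 wide, 235 high, on a round steel foot 124 wide), at the middle height of the arm.
- lamp_knob (a point): Grip point of the upright round wooden knob on the lamp's arm: 18 in diameter; the point lies on its axis, 24 below its top and 28 above the top of the arm. The arm is a flat dark steel bar 16 wide and 12 high, 235 above the table; the knob is 190 from the hinge axis.
- lamp_head (a point): Centre of the underside of the lamp's flat round head (120 in diameter, 18 thick), at the arm's free end 280 from the hinge axis.
- thermometer: Infrared thermometer, a white paddle lying on the table: straight handle 28 wide, 28 high, from 65 behind to 50 ahead of the origin (x points along the handle to the head), ending in an upright round head 42 in diameter and 34 high. Origin at the underside of the handle at a good place to grip; z up, out of its upper side. 130 g. The lens looks out of the UNDERSIDE of the head, along -z.
- lens (a point): Centre of the thermometer's lens, in the underside of its head, 65 ahead of the thermometer's origin along its x, at z = 0; it looks along the thermometer's -z.
- kettle: Black steel kettle standing on the turntable: body 144 in diameter and 95 high, conical shoulder rising to 126, wooden lid knob to 144; spout at its +y side and handle at its -y side, each reaching about 115 from its axis and no higher than the shoulder's foot by 20. Origin at the centre of its underside, z up. The pad is on its -x side.
- kettle_pad: Bare steel disc, 30 in diameter, on the kettle's shoulder on the side roughly facing the robot. Origin at the centre of its outer face; z points straight out of it, 35 degrees from vertical.
- turntable: Round bamboo turntable, 310 in diameter and 22 high, does not turn here. Origin at the centre of its underside.
- box_in (a point): Centre of the inner floor of the wooden box, which is 8 above the table. The box is fixed, walls 8 thick and 50 high; inside it is 164 along this frame's x and 194 along its y. x points to the hinge of the flap, on the outer side, which stands open leaning outward.
- brewer: White ceramic dripper on a glass carafe (one piece), 96 wide, 160 high, on the turntable: leave alone. Origin at its underside.
- cup_a: White espresso cup, 56 wide, 52 high, on the turntable: leave alone. Origin at its underside.
- cup_b: A second, same espresso cup on the turntable: leave alone. Origin at its underside.
- jar: White jar with a wooden cap, 80 wide, 120 high, beyond the turntable: leave alone. Origin at its underside.
- remote: Black remote control, 45 by 150 by 18, lying left of the turntable, near the foot of the lamp: leave alone. Origin at its underside.
Mind the look-alikes: they are no part of the job. Several things look just like the thermometer: the one meant starts farthest to the robot's right.

How it is judged:
By the outcome, as a careful person would: the job done as asked, in the order asked, and still so for the second after the job is handed in, with the robot touching nothing.
It also fails if it takes over 66 s, if anything falls off the work surface, if the arm or the gripper's body presses on something with over 40 N, if the wrist force passes 120 N, or if a joint passes its speed limit or range.

ROBOT

A 6-joint arm with a two-finger parallel gripper is mounted at the origin on the work surface. World frame = base frame: x ahead of the robot, y to its left, z up, the work surface at z = 0. Lengths are in m, angles in rad, forces in N, time in s.
With the tool pointing down it reaches from about 0.325 to 0.85 m from the base axis. Payload 15.5 kg.
Tool frame: the origin (TCP) lies at the very end of the fingers, on their centre line; the grasp point (between the pads) lies 19 mm behind it; y points along the fingers, z is the direction in which the jaws open and shut, and the axes are right-handed (so a half turn about y gives the same grasp; the last joint's range is limited). The gripper opens to 91 mm and grips with 3 to 60 N. Pads are 32 mm wide; open, the fingers measure 118 mm over their backs; the gripper's body (76 mm by 178 mm) begins 60 mm behind the grasp point.
Start: joints at [-1.258, 0.494, 1.345, -0, 1.302, -0.096], TCP at [0.248, -0.573, 0.214] pointing down, gripper open.
Joint ranges: [-2.91, 2.91], [-0.82, 2.16], [0.22, 2.67], [-1.22, 4.37], [0.12, 2.79], [-3.08, 3.08]. Speed limits (rad/s): [1.89, 1.89, 2.57, 3.01, 3.01, 3.01].

INTERFACE

Orientations are given as a unit quaternion [x, y, z, w].
In Python, from bench import robot gives the robot as it stands.
- The arm moves only by the shell command python3 -m handwheel 'ROWS' [OPENING]. ROWS is a JSON object of lists of equal length, an entry for each row: "translation": the shift along the world's x, y, z in m, a list of three; "turn": the turn, a rotation vector about the world's x, y, z in degrees, a list of three. In form: {"translation": [[tx, ty, tz], ...], "turn": [[wx, wy, wz], ...]}. A call has 1 to 10 rows; each row shifts and turns the commanded pose from where the row before left it; what a row does not reach is not made up. A row lasts 1/10 s, in which the tool goes at most 50 mm and 8.59 degrees, less where a joint would pass 70% of its speed; a pose out of reach is approached as far as the arm can. A call with a gripper value outside its range is refused whole. OPENING is the closure, from 0 (fully open) to 1 (shut), set as the call begins (- or left out, the last holds). The fingers move at their own pace and stop on an object; the grip force is fixed at half the most. Time passes only in rows, so rows that do not move let the fingers close. It gives the time, the measured TCP pose, the force and the opening at its end, in the units of the state.
- robot.get_obs(): the state, without advancing time (a new reading comes with each control period).
- robot.capture(name): name is "scene" or "top" or "wrist"; returns the picture (420x560x3 uint8, red, green, blue); there is no depth.
- robot.camera_params(name): a dict with "intrinsics" (3x3 intrinsics, pixels), "R" (3x3) and "t" (3): a world point X has camera coordinates R X + t. Camera axes: x right, y down, z forward; pixel columns grow to the right and rows downward; lengths in m; the calibration is good to about 2 mm. A picture is of the moment at which its call begins: read the wrist's pose just before it. camera_params takes no time and is no camera call; for the wrist camera it gives the pose at the moment of the call.
- robot.close_job(): hands the job in, once; it reports no verdict.
Trained networks look in the newest picture that a camera, given by its name, has taken for a name from the list of things; names that differ only in an ending like _2 or _b are one class to them, and where a whole thing is asked for, a point or a joint stands for the part that bears it (a point fixed in the world has none). Each returns a list of dicts, best first, with "conf" (0 to 1); they miss things now and then, are a little off and sometimes report something else, mostly with a low value. They report only what shows in the picture. A call takes as long as a camera call. They do not tell look-alikes from the thing itself.
- robot.masks_of(camera, thing): "mask" (420x560 bool, what is visible of it).
- robot.mark_of(camera, thing): "location" ([x, y, z] in m, in world coordinates, good to about 4 mm: a listed point, or the origin of a listed thing).
The state is a dict: "time": time; "q": joint angles; "dq": joint speeds; "joint_efforts": joint torques, N m; "tcp_pos": TCP position; "tool_rot": TCP orientation; "contact_force": force on the tool from outside, world axes, zero at the start; "moment": the same for the moment, N m; "grip_width": opening from 0.0 (shut) to 1.0 (fully open).
Only numpy, scipy, OpenCV 4.12 (cv2) and the standard library are available. Lean on these libraries where they do the work, as an engineer would, in place of code of your own. Each camera call takes 0.05 s, during which the arm holds its last target. There are 200 camera calls.

## Working session

There is one attempt and no reset: what is moved stays moved. The work goes in short steps, Python scripts to look and compute and a shell command to move; the robot and the scene stay as the last step left them, time stands still between calls to the robot, and variables do not carry over. Pictures are saved under pics/ and viewed, about 8 in all and at most 12, crops included, and the job is handed in when it is done.

```bash
mkdir -p pics; ls; python3 - <<'E'
from bench import robot
import cv2,numpy as np
o=robot.get_obs();print({k:np.round(v,3).tolist() for k,v in o.items()})
for c in("scene","top"):
    im=robot.capture(c);cv2.imwrite(f"pics/{c}0.png",im[:,:,::-1])
    for t in("lamp_hinge","lamp_knob","lamp_head","thermometer","lens","kettle","kettle_pad","box_in","turntable","brewer","cup_a","jar","remote"):
        print(c,t,[(np.round(d["location"],3).tolist(),round(d["conf"],2)) for d in robot.mark_of(c,t)])
E
```

```text
pics
{'time': 0.0, 'q': [-1.257, 0.494, 1.346, -0.0, 1.303, -0.096], 'dq': [0.002, -0.0, 0.001, 0.0, 0.0, -0.001], 'joint_efforts': [-0.003, -87.882, -38.185, 0.071, 0.053, -0.0], 'tcp_pos': [0.248, -0.573, 0.213], 'tool_rot': [-0.144, 0.693, -0.692, 0.143], 'contact_force': [0.581, -0.374, -0.14], 'moment': [0.026, -0.015, -0.017], 'grip_width': 1.003}
scene lamp_hinge [([0.608, 0.382, 0.232], 0.69), ([0.664, -0.015, 0.019], 0.66)]
scene lamp_knob [([0.604, 0.193, 0.271], 0.67), ([0.591, -0.365, 0.005], 0.36)]
scene lamp_head [([0.607, 0.099, 0.212], 0.7), ([0.664, -0.014, 0.021], 0.58)]
scene thermometer [([0.331, -0.062, 0.0], 0.77), ([0.34, 0.119, -0.002], 0.74), ([0.537, -0.16, 0.001], 0.69), ([0.281, 0.307, -0.0], 0.51)]
scene lens [([0.349, 0.295, -0.0], 0.7), ([0.469, -0.152, -0.002], 0.66), ([0.358, -0.124, 0.001], 0.63), ([0.282, 0.14, 0.001], 0.57)]
scene kettle [([0.566, 0.094, 0.022], 0.85)]
scene kettle_pad [([0.607, 0.1, 0.216], 0.48)]
scene box_in [([0.588, -0.36, 0.005], 0.77), ([0.567, 0.096, 0.019], 0.31)]
scene turntable [([0.603, 0.095, 0.001], 0.59), ([0.766, -0
[... 504 characters left out ...]
[([0.336, 0.118, 0.0], 0.97), ([0.538, -0.16, 0.003], 0.82), ([0.326, -0.063, 0.004], 0.73), ([0.278, 0.307, -0.0], 0.6)]
top lens [([0.277, 0.136, -0.001], 0.91), ([0.345, 0.293, 0.0], 0.86), ([0.359, -0.12, 0.002], 0.83)]
top kettle [([0.568, 0.098, 0.018], 0.79)]
top kettle_pad [([0.518, 0.092, 0.137], 0.53)]
top box_in [([0.766, -0.174, 0.004], 0.73), ([0.588, -0.361, 0.004], 0.6), ([0.429, 0.395, -0.001], 0.44)]
top turntable [([0.537, -0.159, 0.004], 0.32)]
top brewer [([0.703, 0.099, 0.022], 0.84)]
top cup_a [([0.648, 0.203, 0.025], 0.83), ([0.666, -0.014, 0.025], 0.7)]
top jar [([0.768, -0.173, 0.001], 0.69), ([0.589, -0.363, 0.006], 0.26)]
top remote [([0.426, 0.393, -0.002], 0.68)]
```

View pics/top0.png

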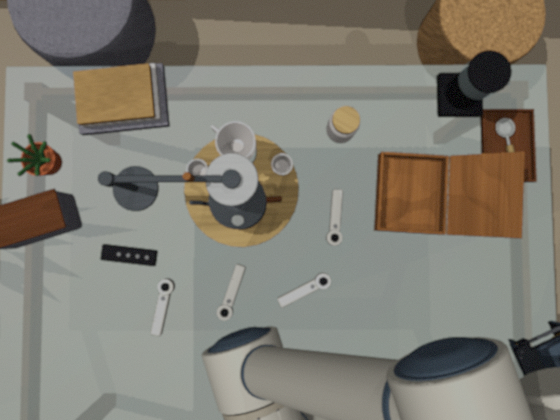

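View pics/scene0.png

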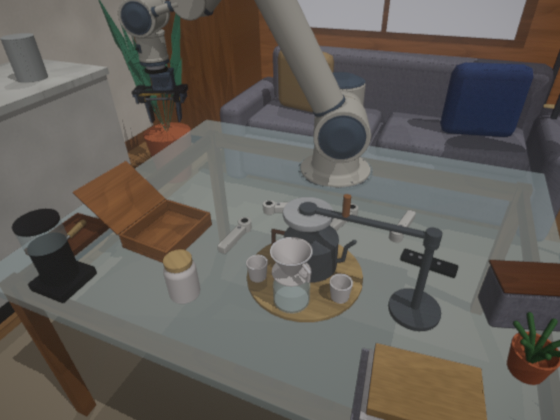

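The top view (right = −y, up = +x) shows four paddles, at about (336,215), (303,290), (232,290) and (162,308). The one meant is (336,215), world (0.538, −0.160), because it lies farthest right. Its lens points towards the robot. The lamp arm runs along −y from its post at (105,178), with the knob at (187,177) and the head over the kettle. The box is at (412,193), with its flap on the −y side.

```bash
python3 - <<'E'
from bench import robot
from scipy.spatial.transform import Rotation as R
import cv2,numpy as np
o=robot.get_obs();print(np.round(R.from_quat(o["tool_rot"]).as_matrix(),3))
im=cv2.imread("pics/top0.png")
cv2.imwrite("pics/crop0.png",cv2.resize(im[130:330,140:360],None,fx=3,fy=3,interpolation=cv2.INTER_CUBIC)[:600])
E
```

```text
[[-0.918  0.     0.397]
 [-0.397  0.    -0.918]
 [-0.    -1.    -0.   ]]
```

View pics/crop0.png

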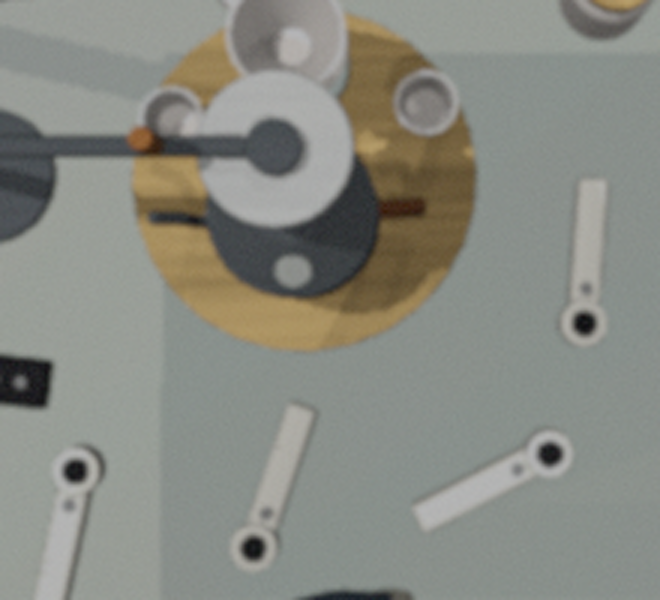

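The crop confirms it: the rightmost paddle (crop (588,255), lens head at (584,323)) is the target. The pad shows at crop (293,270) on the kettle's −x side. Next I go to the knob.

```bash
python3 -m handwheel '{"translation":[[0,0,0.04],[0,0,0.045],[0,0,0.045],[0.018,0.038,0.02],[0.018,0.038,0],[0.018,0.038,0],[0.018,0.038,0],[0.018,0.038,0],[0.018,0.038,0],[0.018,0.038,0]],"turn":[[0,0,0],[0,0,0],[0,0,0],[0,0,3.3],[0,0,3.3],[0,0,3.3],[0,0,3.3],[0,0,3.3],[0,0,3.3],[0,0,3.3]]}' 0.56
python3 -m handwheel '{"translation":[[0.018,0.038,0],[0.018,0.038,0],[0.018,0.038,0],[0.018,0.038,0],[0.018,0.038,0],[0.018,0.038,0],[0.018,0.038,0],[0.018,0.038,0],[0.018,0.038,0],[0.018,0.038,0]],"turn":[[0,0,3.3],[0,0,3.3],[0,0,3.3],[0,0,3.3],[0,0,3.3],[0,0,3.3],[0,0,3.3],[0,0,3.3],[0,0,3.3],[0,0,3.3]]}'
python3 -m handwheel '{"translation":[[0.018,0.038,0],[0.018,0.038,0],[0.008,0.035,0],[0,0,0]],"turn":[[0,0,3.3],[0,0,3.3],[0,0,3.3],[0,0,0]]}'
python3 - <<'E'
from bench import robot
import cv2,numpy as np
im=robot.capture("wrist");cv2.imwrite("pics/w1.png",im[:,:,::-1])
for t in("lamp_knob","lamp_hinge"):print([(np.round(d["location"],4).tolist(),round(d["conf"],2)) for d in robot.mark_of("wrist",t)])
o=robot.get_obs();print(np.round(o["tcp_pos"],4),np.round(o["q"],2),o["contact_force"],o["grip_width"])
E
```

```text
time: 2.4
tcp_pos: [0.3748, -0.3059, 0.3641]
tool_rot: [0.28, -0.649, 0.649, -0.28]
contact_force: [0.8, -0.5, 0.2]
grip_width: 0.437
time: 3.4
tcp_pos: [0.5549, 0.0743, 0.364]
tool_rot: [0.453, -0.543, 0.543, -0.453]
contact_force: [0.4, -0.8, 0.9]
grip_width: 0.437
time: 3.8
tcp_pos: [0.5988, 0.1874, 0.3631]
tool_rot: [-0.499, 0.502, -0.501, 0.499]
contact_force: [0.2, -0.2, -1.0]
grip_width: 0.435
[([0.6018, 0.192, 0.2665], 0.67)]
[([0.566, 0.0974, 0.0187], 0.23)]
[0.5983 0.1833 0.3638] [ 0.2   0.4   1.1  -0.    1.64  0.21] [ 0.13628003 -0.0262781   0.74035559] 0.43947466238397764
```

```bash
python3 -m handwheel '{"translation":[[0.003,0.005,-0.01],[0.003,0.005,-0.02],[0,0,-0.02],[0,0,-0.02],[0,0,-0.02],[0,0,-0.018],[0,0,0],[0,0,0]],"turn":[[0,0,0],[0,0,0],[0,0,0],[0,0,0],[0,0,0],[0,0,0],[0,0,0],[0,0,0]]}'
```

```text
time: 4.75
tcp_pos: [0.6045, 0.193, 0.2561]
tool_rot: [-0.497, 0.503, -0.503, 0.497]
contact_force: [0.2, -0.3, -0.1]
grip_width: 0.437
```

```bash
python3 - <<'E'
from bench import robot
import cv2,numpy as np
im=robot.capture("wrist");cv2.imwrite("pics/w2.png",im[:,:,::-1])
E
```

```text
(no output)
```

View pics/w2.png

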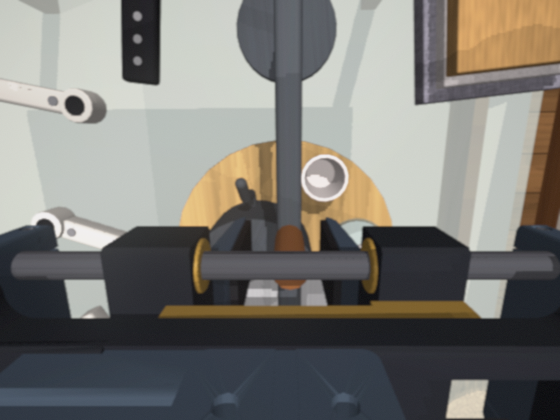

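The knob at (289,255) sits centred between the two fingers. I swing it slowly along its arc.

```bash
python3 -m handwheel '{"translation":[[-0.0099,0.0003,0],[-0.0099,0.0008,0],[-0.0099,0.0013,0],[-0.0098,0.0018,0],[-0.0097,0.0023,0],[-0.0095,0.0028,0],[-0.0094,0.0033,0],[-0.0092,0.0038,0],[-0.009,0.0043,0],[-0.0087,0.0048,0]],"turn":[[0,0,-3],[0,0,-3],[0,0,-3],[0,0,-3],[0,0,-3],[0,0,-3],[0,0,-3],[0,0,-3],[0,0,-3],[0,0,-3]]}'
python3 -m handwheel '{"translation":[[-0.0085,0.0052,0],[-0.0082,0.0056,0]],"turn":[[0,0,-3],[0,0,-3]]}'
```

```text
time: 5.8
tcp_pos: [0.51, 0.2192, 0.2573]
tool_rot: [0.349, -0.614, 0.615, -0.351]
contact_force: [2.2, 0.7, 0.0]
grip_width: 0.44
time: 6.0
tcp_pos: [0.4934, 0.23, 0.2573]
tool_rot: [0.316, -0.632, 0.632, -0.318]
contact_force: [1.4, 0.1, -0.9]
grip_width: 0.439
```

```bash
python3 -m handwheel '{"translation":[[-0.0079,0.0061,0],[-0.0076,0.0065,0]],"turn":[[0,0,-3],[0,0,-3]]}'|grep -E "tcp|force"
```

```text
tcp_pos: [0.4779, 0.2427, 0.2574]
contact_force: [1.9, 1.1, -0.6]
```

```bash
python3 -m handwheel '{"translation":[[-0.0072,0.0068,0],[-0.0068,0.0072,0]],"turn":[[0,0,-3],[0,0,-3]]}'|grep -E "tcp|force"
```

```text
tcp_pos: [0.4639, 0.2568, 0.2573]
contact_force: [3.0, -0.7, -0.2]
```

```bash
python3 -m handwheel '{"translation":[[-0.0065,0.0076,0],[-0.0061,0.0079,0]],"turn":[[0,0,-3],[0,0,-3]]}'|grep -E "tcp|force"
```

```text
tcp_pos: [0.4514, 0.2723, 0.2574]
contact_force: [2.6, -0.8, -0.5]
```

```bash
python3 -m handwheel '{"translation":[[-0.0056,0.0082,0]],"turn":[[0,0,-3]]}'|grep -E "tcp|force"
```

```text
tcp_pos: [0.4458, 0.2805, 0.2573]
contact_force: [2.0, -1.3, 0.9]
```

```bash
python3 -m handwheel '{"translation":[[-0.0052,0.0085,0]],"turn":[[0,0,-3]]}'|grep -E "tcp|force"
```

```text
tcp_pos: [0.4406, 0.289, 0.2573]
contact_force: [2.7, -1.1, -0.1]
```

```bash
python3 -m handwheel '{"translation":[[-0.0032,0.0058,0]],"turn":[[0,0,-2]]}'|grep -E "tcp|force"
```

```text
tcp_pos: [0.4372, 0.295, 0.2573]
contact_force: [2.3, -0.2, 0.0]
```

```bash
python3 -m handwheel '{"translation":[[-0.003,0.0059,0]],"turn":[[0,0,-2]]}'|grep -E "tcp|force"
```

```text
tcp_pos: [0.4343, 0.3007, 0.2573]
contact_force: [1.3, -1.4, 0.2]
```

```bash
python3 -m handwheel '{"translation":[[-0.0028,0.006,0]],"turn":[[0,0,-2]]}'|grep -E "tcp|force"
```

```text
tcp_pos: [0.4318, 0.3063, 0.2573]
contact_force: [25.7, -43.6, -1.7]
```

```bash
python3 -m handwheel '{"translation":[[-0.0026,0.0061,0]],"turn":[[0,0,-2]]}'|grep -E "tcp|force"
```

```text
tcp_pos: [0.4318, 0.3082, 0.2571]
contact_force: [35.3, -51.5, -5.7]
```

The stop is firm, at about 65° of tool angle (62 N peak). I back off until the knob is centred in the gap, then lift out.

```bash
python3 -m handwheel '{"translation":[[0.002,-0.005,0],[0.002,-0.005,0],[0.0015,-0.0035,0],[0,0,0]],"turn":[[0,0,0],[0,0,0],[0,0,0],[0,0,0]]}'|grep -E "tcp|force"
```

```text
tcp_pos: [0.434, 0.2987, 0.2565]
contact_force: [0.2, 0.3, 0.7]
```

```bash
python3 -m handwheel '{"translation":[[0,0,0.02],[0,0,0.04],[0,0,0.04],[0.005,-0.023,0],[0.005,-0.023,0],[0.005,-0.023,0],[0.005,-0.023,0],[0.005,-0.023,0],[0.005,-0.023,0],[0.005,-0.023,0]],"turn":[[0,0,0],[0,0,0],[0,0,0],[0,0,7.5],[0,0,7.5],[0,0,7.5],[0,0,7.5],[0,0,7.5],[0,0,7.5],[0,0,7.5]]}' 
python3 -m handwheel '{"translation":[[0.005,-0.023,0],[0.005,-0.023,0],[0.005,-0.023,0],[0.005,-0.023,0],[0.005,-0.023,0],[0.005,-0.023,-0.02],[0.005,-0.023,-0.02],[0.005,-0.023,-0.02],[0.005,-0.023,-0.02],[0.005,-0.023,-0.02]],"turn":[[0,0,7.5],[0,0,7.5],[0,0,7.5],[0,0,7.5],[0,0,7.5],[0,0,7.5],[0,0,7.5],[0,0,7.5],[0,0,7.5],[0,0,7.5]]}' 0.35
python3 -m handwheel '{"translation":[[0.005,-0.023,-0.02],[0.005,-0.023,-0.02],[0.005,-0.023,-0.02],[0,0,0],[0,0,0]],"turn":[[0,0,7.5],[0,0,7.5],[0,0,7.5],[0,0,0],[0,0,0]]}'
python3 - <<'E'
from bench import robot
import cv2,numpy as np
from scipy.spatial.transform import Rotation as R
o=robot.get_obs();print(np.round(o["tcp_pos"],4),np.round(o["q"],2),np.round(R.from_quat(o["tool_rot"]).as_matrix(),3))
for c,ts in (("wrist",("thermometer","lens")),("top",("lamp_knob","lamp_head","kettle_pad","kettle","thermometer","lens")),("scene",("lamp_knob","lamp_head","kettle_pad","kettle"))):
    im=robot.capture(c);cv2.imwrite(f"pics/{c}3.png",im[:,:,::-1])
    for t in ts: print(c,t,[(np.round(d["location"],4).tolist(),round(d["conf"],2)) for d in robot.mark_of(c,t)])
    if c!="wrist":
      for d in robot.masks_of(c,"kettle_pad")[:2]:
        m=d["mask"];print("padmask",d["conf"],m.sum(),np.argwhere(m).mean(0)[::-1])
a=cv2.imread("pics/top3.png");b=cv2.imread("pics/wrist3.png")
a=cv2.resize(a[80:360,60:360],None,fx=1.35,fy=1.35)
b=cv2.resize(b,(390,292))
cv2.imwrite("pics/v3.png",np.hstack([a,np.vstack([b,np.zeros((a.shape[0]-292,390,3),np.uint8)])])[:, :800])
E
```

```text
time: 8.6
tcp_pos: [0.4688, 0.1373, 0.3562]
tool_rot: [-0.427, 0.564, -0.564, 0.427]
contact_force: [0.1, 0.2, 0.6]
grip_width: 0.438
time: 9.6
tcp_pos: [0.519, -0.0928, 0.2554]
tool_rot: [-0.682, 0.187, -0.188, 0.682]
contact_force: [-0.0, -0.2, 0.1]
grip_width: 0.649
time: 10.1
tcp_pos: [0.5337, -0.161, 0.1959]
tool_rot: [-0.705, 0.054, -0.054, 0.705]
contact_force: [-0.1, 0.3, 0.4]
grip_width: 0.654
[ 0.5337 -0.161   0.1959] [-0.4   0.42  1.54  0.    1.19 -1.82] [[ 0.988 -0.001  0.152]
 [-0.152  0.001  0.988]
 [-0.001 -1.     0.   ]]
wrist thermometer [([0.5365, -0.1578, -0.0024], 0.66)]
wrist lens [([0.3549, -0.1254, -0.0038], 0.83), ([0.4756, -0.1473, -0.0016], 0.72)]
top lamp_knob [([0.4395, 0.2968, 0.2662], 0.76)]
top lamp_head [([0.3542, 0.2506, 0.2114], 0.56)]
top kettle_pad [([0.4289, 0.3959, 0.0004], 0.5), ([0.5173, 0.094, 0.1361], 0.49), ([0.3569, 0.2542, 0.216], 0.45)]
top kettle [([0.5655, 0.0963, 0.0186], 0.79), ([0.7015, 0.0993, 0.0205], 0.68)]
top thermometer [([0.3281, -0.0639, -0.0003], 0.7), ([0.2809, 0.3096, 0.0025], 0.65), ([0.3374, 0.116, -0.0028], 0.61), ([0.5344, -0.1605, 0.0038], 0.6)]
top lens [([0.2777, 0.1393, -0.0059], 0.95), ([0.4713, -0.1545, 0.0034], 0.79)]
padmask 0.65 65 [236.66153846 220.38461538]
scene lamp_knob [([0.4342, 0.2939, 0.2695], 0.94), ([0.6035, 0.0955, 0.001], 0.24)]
scene lamp_head []
scene kettle_pad []
scene kettle [([0.5674, 0.0928, 0.0192], 0.93)]
padmask 0.38 4023 [411.55083271 254.74993786]
```

View pics/v3.png

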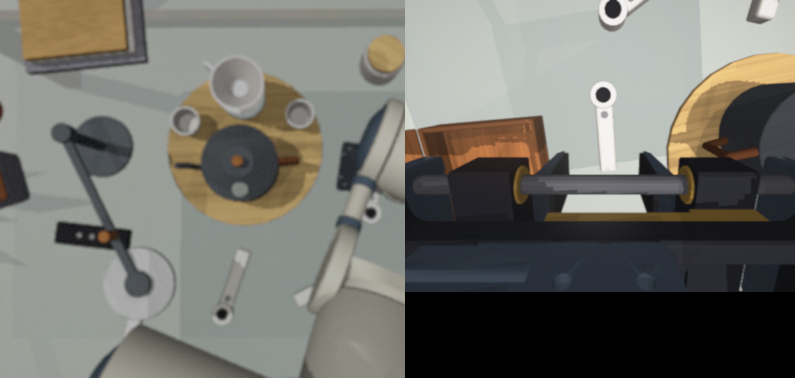

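The left half shows the lamp's arm swung round, knob at (104,237) and head at (138,283), clear of the kettle. The pad is at (240,190). The right half (wrist) shows the target paddle between the open fingers, head at (602,95). Now I descend and grip.

```bash
python3 -m handwheel '{"translation":[[0.003,0.0015,-0.03],[0,0,-0.04],[0,0,-0.04],[0,0,-0.04],[0,0,-0.02],[0,0,-0.012],[0,0,-0.009],[0,0,0]],"turn":[[0,0,1],[0,0,0],[0,0,0],[0,0,0],[0,0,0],[0,0,0],[0,0,0],[0,0,0]]}'
python3 - <<'E'
from bench import robot
import cv2
im=robot.capture("wrist");cv2.imwrite("pics/w4.png",im[:,:,::-1])
E
```

```text
time: 11.75
tcp_pos: [0.5367, -0.1596, 0.0046]
tool_rot: [-0.706, 0.047, -0.047, 0.706]
contact_force: [-0.2, -0.8, -0.3]
grip_width: 0.648
```

View pics/w4.png

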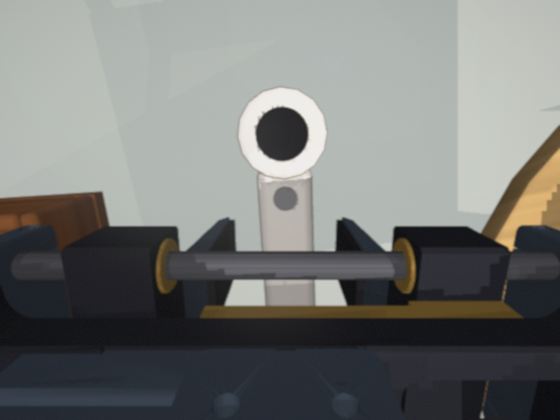

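The handle lies between the fingers, nearly straight, with the head at (282,133). I grip, lift, and measure where the head sits in the hand.

```bash
python3 -m handwheel '{"translation":[[0,0,0],[0,0,0],[0,0,0],[0,0,0],[0,0,0],[0,0,0]],"turn":[[0,0,0],[0,0,0],[0,0,0],[0,0,0],[0,0,0],[0,0,0]]}' 1
python3 -m handwheel '{"translation":[[0,0,0.01],[0,0,0.03],[0,0,0.04],[0,0,0.04],[0,0,0.04],[0,0,0.04],[0,0,0.0],[0,0,0]],"turn":[[0,0,0],[0,0,0],[0,0,0],[0,0,0],[0,0,0],[0,0,0],[0,0,0],[0,0,0]]}'
cat > h.py <<'E'
from bench import robot
import cv2,numpy as np
from scipy.spatial.transform import Rotation as R
def ray(c,uv,P):
    K,Rm,t=[np.array(P[k]) for k in("intrinsics","R","t")]
    d=Rm.T@np.linalg.inv(K)@np.array([uv[0],uv[1],1.]);return -Rm.T@t,d/np.linalg.norm(d)
E
python3 - <<'E'
from h import *
P=robot.camera_params("wrist");o=robot.get_obs()
im=robot.capture("wrist");cv2.imwrite("pics/w5.png",im[:,:,::-1])
T=R.from_quat(o["tool_rot"]).as_matrix();p=np.array(o["tcp_pos"])
print(p,o["grip_width"]*91,np.round(T,3))
C,_=ray("w",(0,0),P);print("cam in tool",T.T@(C-p))
for t in("thermometer","lens"):print(t,[(np.round(T.T@(np.array(d["location"])-p),4),round(d["conf"],2)) for d in robot.mark_of("wrist",t)])
g=cv2.cvtColor(im,cv2.COLOR_RGB2GRAY)
roi=g[80:190,225:340];n,l,s,c=cv2.connectedComponentsWithStats((roi<70).astype(np.uint8))
for i in range(1,n):
  if s[i,4]>300:
    uv=c[i]+[225,80];print("lens-disc",uv,s[i])
    C,d=ray("w",uv,P);Cl=T.T@(C-p);dl=T.T@d
    for h in(0.030,0.034): # upper face height above underside; tcp 4.6mm above it
        s_=(-(h-0.0046)-Cl[1])/dl[1];print(h,Cl+s_*dl)
E
```

```text
time: 12.4
tcp_pos: [0.5369, -0.1596, 0.0053]
tool_rot: [0.706, -0.047, 0.047, -0.706]
contact_force: [-0.3, 0.8, 5.9]
grip_width: 0.308
time: 13.2
tcp_pos: [0.5368, -0.1596, 0.2058]
tool_rot: [0.706, -0.046, 0.047, -0.705]
contact_force: [0.2, 0.0, -1.8]
grip_width: 0.307
[ 0.53681349 -0.15962251  0.20579864] 27.903033752202695 [[ 0.991  0.002  0.132]
 [-0.132 -0.001  0.991]
 [ 0.002 -1.    -0.   ]]
cam in tool [-0.06609269 -0.17064316 -0.00052822]
thermometer [(array([0.0009, 0.0057, 0.0024]), 0.7), (array([-0.0068,  0.1873,  0.2605]), 0.25)]
lens [(array([-0.1853,  0.2074,  0.0152]), 0.76)]
lens-disc [284.79638917 132.92728185] [  35   28   50   51 1994]
0.03 [-0.06611651 -0.0254     -0.00088667]
0.034 [-0.06611586 -0.0294     -0.0008768 ]
```

View pics/w5.png

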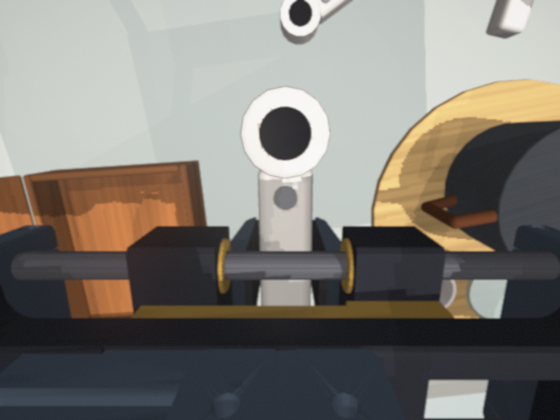

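The grip is straight: the lens head is 66 mm ahead of the TCP, on the centre line. I now turn the handle towards +y and look at the pad from a standoff.

```bash
python3 -m handwheel '{"translation":[[-0.014,0.019,0.01],[-0.014,0.019,0.01],[-0.014,0.019,0.01],[-0.014,0.019,0.01],[-0.014,0.019,0.01],[-0.014,0.019,0.01],[-0.014,0.019,0.01],[-0.014,0.019,0.01],[-0.014,0.019,0.01],[-0.014,0.019,0.01]],"turn":[[0,0,-8],[0,0,-8],[0,0,-8],[0,0,-8],[0,0,-8],[0,0,-8],[0,0,-8],[0,0,-8],[0,0,-8],[0,0,-8]]}'
python3 -m handwheel '{"translation":[[0,0,0],[0,0,0],[0,0,0]],"turn":[[0,0,0],[0,0,0],[0,0,0]]}'
python3 - <<'E'
from h import *
for c in("wrist","top","scene"):
    P=robot.camera_params(c)
    im=robot.capture(c);cv2.imwrite(f"pics/{c}6.png",im[:,:,::-1])
    for t in("kettle_pad","kettle"):
        print(c,t,[(np.round(d["location"],4).tolist(),round(d["conf"],2)) for d in robot.mark_of(c,t)])
    for d in robot.masks_of(c,"kettle_pad")[:2]:
        m=d["mask"];uv=np.argwhere(m).mean(0)[::-1];C,r=ray(c,uv,P);print("mask",d["conf"],m.sum(),uv,C+r*(0.136-C[2])/r[2])
    if c=="wrist":print(np.array(P["intrinsics"]))
o=robot.get_obs();print(o["tcp_pos"],np.round(R.from_quat(o["tool_rot"]).as_matrix(),3),o["q"])
E
```

```text
time: 14.35
tcp_pos: [0.3955, 0.0311, 0.3042]
tool_rot: [0.51, -0.491, 0.49, -0.508]
contact_force: [0.0, 0.8, -1.8]
grip_width: 0.309
time: 14.65
tcp_pos: [0.3968, 0.03, 0.3041]
tool_rot: [0.511, -0.489, 0.488, -0.511]
contact_force: [-0.3, -0.5, -1.6]
grip_width: 0.305
wrist kettle_pad [([0.5142, 0.0948, 0.1368], 0.62)]
wrist kettle [([0.5682, 0.097, 0.0182], 0.89)]
mask 0.98 559 [396.88550984 137.63864043] [0.51445013 0.09458538 0.136     ]
[[302.76787645   0.         285.22108084]
 [  0.         302.76787645 205.47161123]
 [  0.           0.           1.        ]]
top kettle_pad [([0.5197, 0.0966, 0.1344], 0.39)]
top kettle [([0.5683, 0.0981, 0.0209], 0.89)]
mask 0.48 66 [236.84848485 220.28787879] [0.51613453 0.09771233 0.136     ]
mask 0.17 3335 [150.65307346 267.39310345] [0.40270446 0.30651    0.136     ]
scene kettle_pad []
scene kettle [([0.5669, 0.0924, 0.021], 0.71), ([0.4252, 0.3945, -0.0029], 0.7), ([0.6633, -0.0126, 0.0185], 0.54)]
mask 0.36 515 [256.70679612 266.41359223] [0.73717621 0.02730729 0.136     ]
[0.39677118 0.03038621 0.30493982] [[ 0.042  0.     0.999]
 [-0.999  0.     0.042]
 [-0.    -1.     0.   ]] [-7.39260395e-02  6.94781223e-02  1.70823724e+00  2.38459328e-05
  1.36378127e+00 -1.16250786e-01]
```

View pics/wrist6.png

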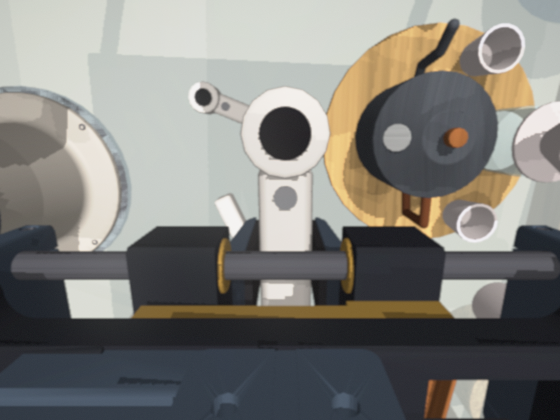

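The wrist view shows the pad at (397,138) and the lid knob at (457,138), on a line along the tool's z axis. The pad therefore faces azimuth 182.4°, as the tool yaw already assumes. I tilt 35° at a standoff.

```bash
python3 -m handwheel '{"translation":[[0.008,-0.001,-0.01],[0.008,-0.001,-0.01],[0.008,-0.001,-0.01],[0.008,-0.001,-0.01],[0.008,-0.001,-0.01],[0,0,0],[0,0,0]],"turn":[[0.3,-7,0],[0.3,-7,0],[0.3,-7,0],[0.3,-7,0],[0.3,-7,0],[0,0,0],[0,0,0]]}'
python3 - <<'E'
from h import *
P=robot.camera_params("wrist")
im=robot.capture("wrist");cv2.imwrite("pics/w7.png",im[:,:,::-1])
for d in robot.masks_of("wrist","kettle_pad")[:2]:
    m=d["mask"];print(d["conf"],m.sum(),np.argwhere(m).mean(0)[::-1])
o=robot.get_obs();T=R.from_quat(o["tool_rot"]).as_matrix();p=np.array(o["tcp_pos"]);print(p,np.round(T,3),o["q"])
L=p+T@[-.066,.005,0];pad=np.array([.5165,.0955,.136]);n=np.array([-.573,-.024,.819])
v=L-pad;print("dist",v@n,"lat",v-n*(v@n),"angle",np.degrees(np.arccos(-T[:,1]@n)),"goal shift",pad+.04*n-L)
K=np.array(P["intrinsics"])
def pr(X):
    c=K@(np.array(P["R"])@X+P["t"]);return c[:2]/c[2]
print("pred pad px",pr(pad),"lens",pr(L))
E
```

```text
time: 15.95
tcp_pos: [0.4361, 0.0264, 0.2552]
tool_rot: [-0.336, 0.324, -0.611, 0.64]
contact_force: [-0.3, 0.4, -0.6]
grip_width: 0.301
[0.43775602 0.02630057 0.25644575] [[ 0.045  0.567  0.823]
 [-0.999  0.027  0.036]
 [-0.002 -0.823  0.568]] [-0.18261629 -0.05058409  2.18811686  0.31522421  0.43183394 -0.47496447]
dist 0.14065878968703457 lat [0.00173351 0.0002463  0.0012774 ] angle 1.1453956868827981 goal shift [ 0.05594398  0.00216951 -0.08371695]
pred pad px [287.63655359 132.12508269] lens [290.39035125 130.76551241]
```

View pics/w7.png

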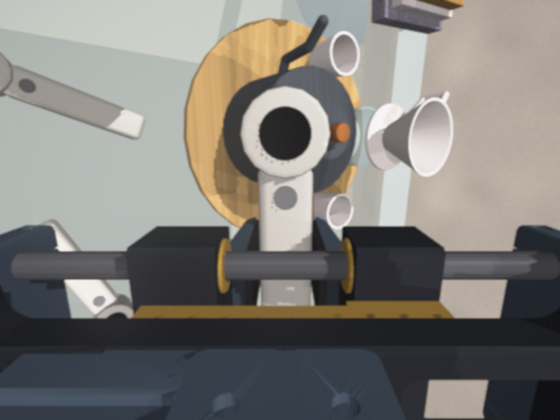

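The head covers the pad, with the lid knob at (342,132) straight beyond it and the kettle symmetric about the head. I close in to 4 cm.

```bash
python3 -m handwheel '{"translation":[[0.01,0.0004,-0.015],[0.01,0.0004,-0.015],[0.01,0.0004,-0.015],[0,0,0]],"turn":[[0,0,0],[0,0,0],[0,0,0],[0,0,0]]}'
python3 -m handwheel '{"translation":[[0.009,0.0003,-0.013],[0.007,0.0003,-0.01],[0.006,0.0002,-0.009],[0.004,0.0001,-0.006],[0,0,0],[0,0,0]],"turn":[[0,0,0],[0,0,0],[0,0,0],[0,0,0],[0,0,0],[0,0,0]]}'
cat > chk.py <<'E'
from h import *
A=[]
for _ in range(3):
    robot.capture("wrist" if _ else "scene");o=robot.get_obs();T=R.from_quat(o["tool_rot"]).as_matrix();p=np.array(o["tcp_pos"])
    L=p+T@[-.066,.005,0];A.append(np.r_[L,T[:,1]])
A=np.mean(A,0);L=A[:3];pad=np.array([.5165,.0955,.136]);n=np.array([-.573,-.024,.819])
v=L-pad;print(o["time"],"dist",v@n,"lat",v-n*(v@n),"axis",-A[3:],"angle",np.degrees(np.arccos(-A[3:]@n/np.linalg.norm(A[3:])/np.linalg.norm(n))),"goal shift",pad+.04*n-L,o["contact_force"],o["q"])
E
python3 chk.py
python3 - <<'E'
from h import *
im=robot.capture("scene")
cv2.imwrite("pics/s8.png",cv2.resize(im[170:330,220:400,::-1],None,fx=3.6,fy=3.6,interpolation=cv2.INTER_CUBIC))
E
```

```text
time: 16.45
tcp_pos: [0.4682, 0.028, 0.2097]
tool_rot: [-0.335, 0.323, -0.611, 0.64]
contact_force: [-0.3, 0.0, -1.9]
grip_width: 0.307
time: 17.05
tcp_pos: [0.4932, 0.029, 0.1733]
tool_rot: [-0.334, 0.321, -0.612, 0.641]
contact_force: [-0.6, 0.0, -1.2]
grip_width: 0.305
17.2 dist 0.04086031223973511 lat [-0.00026175  0.00020945 -0.00016033] axis [-0.56914483 -0.02757591  0.82177468] angle 0.3405432734193673 goal shift [ 0.00075471 -0.0001888  -0.00054427] [-0.04441414  0.60843171 -1.84823638] [-0.14031955  0.23508015  2.23300996  0.9567466   0.13071239 -1.10407494]
```

View pics/s8.png

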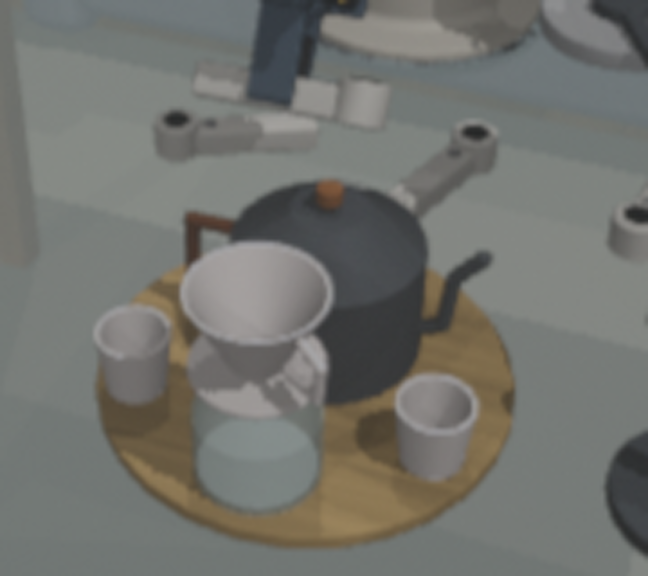

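The thermometer hovers clear behind the kettle (head at (365,103)). Numerically the lens is 41 mm off, under 0.5 mm off centre and 0.3° off square. Joint 5 is close to its limit (0.131 against 0.12), so I hold here without going any further.

```bash
Z='see typed rows'; python3 -m handwheel '{"translation":[[0,0,0],[0,0,0],[0,0,0],[0,0,0],[0,0,0],[0,0,0],[0,0,0],[0,0,0],[0,0,0],[0,0,0]],"turn":[[0,0,0],[0,0,0],[0,0,0],[0,0,0],[0,0,0],[0,0,0],[0,0,0],[0,0,0],[0,0,0],[0,0,0]]}'
python3 -m handwheel '{"translation":[[0,0,0],[0,0,0],[0,0,0],[0,0,0],[0,0,0],[0,0,0],[0,0,0],[0,0,0],[0,0,0],[0,0,0]],"turn":[[0,0,0],[0,0,0],[0,0,0],[0,0,0],[0,0,0],[0,0,0],[0,0,0],[0,0,0],[0,0,0],[0,0,0]]}'
python3 -m handwheel '{"translation":[[0,0,0],[0,0,0],[0,0,0],[0,0,0],[0,0,0]],"turn":[[0,0,0],[0,0,0],[0,0,0],[0,0,0],[0,0,0]]}'
python3 chk.py
```

```text
time: 18.25
tcp_pos: [0.4926, 0.0283, 0.1723]
tool_rot: [-0.335, 0.322, -0.612, 0.64]
contact_force: [0.9, 0.1, -2.5]
grip_width: 0.306
time: 19.25
tcp_pos: [0.4926, 0.0282, 0.1723]
tool_rot: [-0.335, 0.322, -0.612, 0.64]
contact_force: [-0.8, -0.6, -1.2]
grip_width: 0.303
time: 19.75
tcp_pos: [0.4925, 0.0282, 0.1723]
tool_rot: [-0.335, 0.322, -0.612, 0.64]
contact_force: [-0.4, -0.4, -1.0]
grip_width: 0.304
19.9 dist 0.040263280404618365 lat [-0.00092369 -0.00023034 -0.00063657] axis [-0.56810131 -0.02644353  0.82253367] angle 0.373233293494256 goal shift [0.00107455 0.00023665 0.00042095] [ 0.1945297  -0.03635505 -1.46446774] [-0.14037913  0.2367246   2.23368988  0.96021852  0.12932498 -1.10743734]
```

Held for 2.7 s at 40 mm, under 1.2 mm off centre and 0.4° off square. I retreat along the same line and level the tool.

```bash
python3 -m handwheel '{"translation":[[-0.004,-0.0002,0.006],[-0.008,-0.0003,0.012],[-0.01,-0.0004,0.015],[-0.01,-0.0004,0.015],[-0.01,-0.0004,0.015],[-0.014,-0.0004,0.021],[0,0,0]],"turn":[[0,0,0],[0,0,0],[0,0,0],[0,0,0],[0,0,0],[0,0,0],[0,0,0]]}'
python3 -m handwheel '{"translation":[[-0.008,0.001,0.01],[-0.008,0.001,0.01],[-0.008,0.001,0.01],[-0.008,0.001,0.01],[-0.008,0.001,0.01],[0,0,0],[0,0,0]],"turn":[[-0.3,7,0],[-0.3,7,0],[-0.3,7,0],[-0.3,7,0],[-0.3,7,0],[0,0,0],[0,0,0]]}'
python3 - <<'E'
from h import *
o=robot.get_obs();print(np.round(R.from_quat(o["tool_rot"]).as_matrix(),3),o["q"])
robot.capture("top")
print([(d["location"],d["conf"]) for d in robot.mark_of("top","box_in")])
E
```

```text
time: 20.6
tcp_pos: [0.4361, 0.026, 0.2583]
tool_rot: [-0.334, 0.32, -0.613, 0.64]
contact_force: [0.5, -1.2, -1.0]
grip_width: 0.305
time: 21.3
tcp_pos: [0.398, 0.0321, 0.3042]
tool_rot: [-0.509, 0.49, -0.488, 0.513]
contact_force: [-0.7, 0.2, -2.3]
grip_width: 0.305
[[ 0.045  0.002  0.999]
 [-0.999  0.005  0.045]
 [-0.005 -1.     0.002]] [-0.07393457  0.07112243  1.70842497  0.00519326  1.36073961 -0.11958129]
[([0.591, -0.3589, 0.0044], 0.62)]
```

```bash
python3 -m handwheel '{"translation":[[0.018,-0.034,-0.005],[0.018,-0.034,-0.005],[0.018,-0.034,-0.005],[0.018,-0.034,-0.005],[0.018,-0.034,-0.005],[0.018,-0.034,-0.005],[0.018,-0.034,-0.005],[0.018,-0.034,-0.005],[0.018,-0.034,-0.005],[0.018,-0.034,-0.005]],"turn":[[0,0,7.8],[0,0,7.8],[0,0,7.8],[0,0,7.8],[0,0,7.8],[0,0,7.8],[0,0,7.8],[0,0,7.8],[0,0,7.8],[0,0,7.8]]}'
python3 -m handwheel '{"translation":[[0.018,-0.028,0],[0,0,0],[0,0,0]],"turn":[[0,0,7.6],[0,0,0],[0,0,0]]}'
python3 - <<'E'
from h import *
im=robot.capture("wrist");cv2.imwrite("pics/w9.png",im[:,:,::-1])
print([(d["location"],d["conf"]) for d in robot.mark_of("wrist","box_in")])
o=robot.get_obs();print(o["tcp_pos"],np.round(R.from_quat(o["tool_rot"]).as_matrix(),3))
E
```

```text
time: 22.4
tcp_pos: [0.5769, -0.309, 0.2551]
tool_rot: [-0.705, 0.058, -0.057, 0.705]
contact_force: [0.0, 0.4, -0.9]
grip_width: 0.307
time: 22.7
tcp_pos: [0.5944, -0.3358, 0.2549]
tool_rot: [-0.707, 0.015, -0.012, 0.707]
contact_force: [-1.0, 1.0, -1.5]
grip_width: 0.302
[([0.5856, -0.3583, 0.0075], 0.67)]
[ 0.59422858 -0.33485541  0.25569784] [[ 0.999 -0.003  0.037]
 [-0.037  0.     0.999]
 [-0.004 -1.     0.   ]]
```

View pics/w9.png

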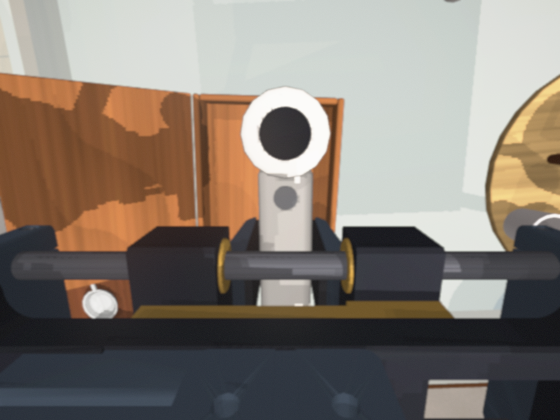

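The box's inside spans columns 203–333, with the thermometer head (285,133) within it and aligned. I descend.

```bash
python3 -m handwheel '{"translation":[[0.002,-0.004,-0.02],[0.001,0,-0.04],[0,0,-0.04],[0,0,-0.04],[0,0,-0.035],[0,0,-0.03],[0,0,-0.02],[0,0,-0.01],[0,0,0],[0,0,0]],"turn":[[0,0,0],[0,0,0],[0,0,0],[0,0,0],[0,0,0],[0,0,0],[0,0,0],[0,0,0],[0,0,0],[0,0,0]]}'
```

```text
time: 23.8
tcp_pos: [0.5983, -0.3397, 0.0221]
tool_rot: [0.707, -0.014, 0.012, -0.707]
contact_force: [0.0, -0.6, -1.6]
grip_width: 0.304
```

```bash
python3 -m handwheel '{"translation":[[0,0,-0.002],[0,0,-0.002],[0,0,-0.001],[0,0,0]],"turn":[[0,0,0],[0,0,0],[0,0,0],[0,0,0]]}'
```

```text
time: 24.2
tcp_pos: [0.5978, -0.3397, 0.0159]
tool_rot: [0.707, -0.014, 0.011, -0.707]
contact_force: [-0.2, -0.4, -1.8]
grip_width: 0.305
```

```bash
python3 -m handwheel '{"translation":[[0,0,-0.001],[0,0,-0.001],[0,0,0]],"turn":[[0,0,0],[0,0,0],[0,0,0]]}'|grep -E "tcp|force"
```

```text
tcp_pos: [0.5978, -0.3396, 0.0136]
contact_force: [-0.0, -0.1, -0.8]
```

```bash
python3 -m handwheel '{"translation":[[0,0,-0.0007],[0,0,0]],"turn":[[0,0,0],[0,0,0]]}'|grep -E "tcp|force"
```

```text
tcp_pos: [0.5979, -0.3396, 0.0133]
contact_force: [-1.5, 1.3, 2.8]
```

It touches lightly (about 4 N). I release part-way, so the fingers stay clear of the box wall, and lift.

```bash
python3 -m handwheel '{"translation":[[0,0,0],[0,0,0],[0,0,0],[0,0,0]],"turn":[[0,0,0],[0,0,0],[0,0,0],[0,0,0]]}' 0.5 | grep -E "tcp|force|grip"
python3 -m handwheel '{"translation":[[0,0,0.01],[0,0,0.02],[0,0,0.04],[0,0,0.05],[0,0,0.05],[-0.03,0,0.05],[-0.03,0,0.03],[0,0,0],[0,0,0],[0,0,0]],"turn":[[0,0,0],[0,0,0],[0,0,0],[0,0,0],[0,0,0],[0,0,0],[0,0,0],[0,0,0],[0,0,0],[0,0,0]]}' | grep -E "tcp|force|grip"
python3 - <<'E'
from h import *
I={}
for c,ts in (("wrist",("thermometer","lens")),("top",("lamp_knob","lamp_head","thermometer","kettle")),("scene",("lamp_knob","kettle","brewer","cup_a","jar","remote"))):
    I[c]=robot.capture(c)[:,:,::-1]
    for t in ts: print(c,t,[(np.round(d["location"],3).tolist(),round(d["conf"],2)) for d in robot.mark_of(c,t)])
cv2.imwrite("pics/v10.png",np.vstack([np.hstack([cv2.resize(I["wrist"],(400,300)),cv2.resize(I["top"],(400,300))]),np.hstack([cv2.resize(I["scene"],(400,300)),np.zeros((300,400,3),np.uint8)])]))
E
```

```text
tcp_pos: [0.5979, -0.3397, 0.0131]
contact_force: [-0.2, 0.5, 0.4]
grip_width: 0.5
tcp_pos: [0.5422, -0.3393, 0.2553]
contact_force: [0.4, 0.1, -0.0]
grip_width: 0.501
wrist thermometer [([0.597, -0.338, 0.008], 0.9), ([0.328, -0.066, 0.001], 0.84)]
wrist lens [([0.531, -0.334, 0.006], 0.85), ([0.358, -0.126, -0.003], 0.61)]
top lamp_knob [([0.441, 0.296, 0.264], 0.8)]
top lamp_head []
top thermometer [([0.598, -0.342, 0.012], 0.73), ([0.336, 0.118, 0.001], 0.68), ([0.325, -0.064, -0.0], 0.6), ([0.28, 0.308, 0.002], 0.46)]
top kettle [([0.566, 0.1, 0.019], 0.65)]
scene lamp_knob [([0.437, 0.293, 0.271], 0.86)]
scene kettle [([0.564, 0.097, 0.018], 0.67)]
scene brewer []
scene cup_a [([0.666, -0.014, 0.017], 0.85), ([0.654, 0.208, 0.019], 0.77)]
scene jar [([0.768, -0.175, -0.004], 0.98)]
scene remote [([0.428, 0.394, 0.0], 0.8)]
```

View pics/v10.png

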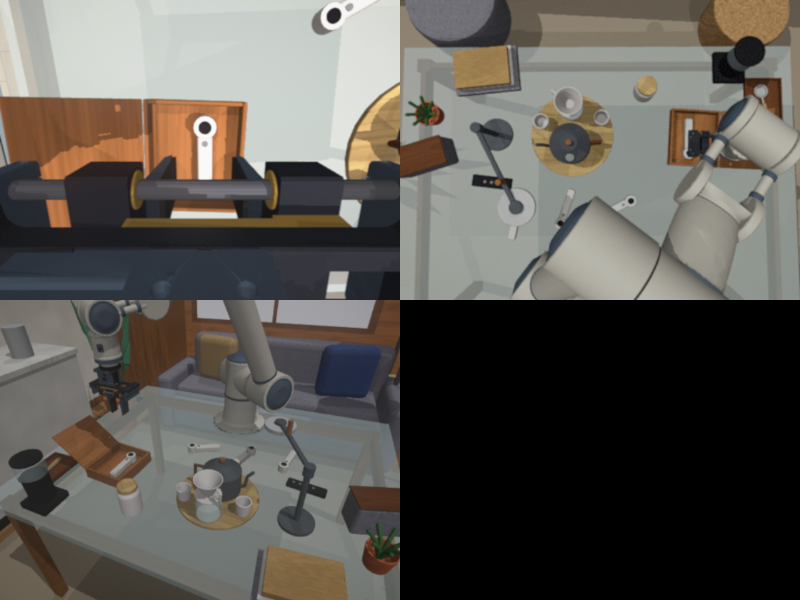

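The thermometer lies flat in the box (wrist tile (205,127), scene tile (123,463)). The lamp is still at its stop, and everything else stands where it was. I hand in.

```bash
python3 -c "
from bench import robot
print(robot.get_obs()['time']);print(robot.close_job())"
```

```text
26.85
the job is handed in; nothing more can be done
None
```

The job is done and handed in at 26.9 s of the 66 s allowed.

- **Lamp:** I swung it by the knob until it met its firm stop, about 62° from where it started. The force there peaked at about 62 N, because I sent one step more than needed after contact. The last pictures still put the knob at the stop, within about 3 mm.
- **Thermometer reading:** I took the rightmost one. By the arm's pose and my camera estimate of the pad, the lens was held for about 2.7 s at 40–41 mm, within about 1.2 mm of centre and 0.4° of square. No camera could see the lens and pad together at that moment. The pad estimates themselves differed by up to about 5 mm between cameras, and joint 5 was close to its limit (0.129 against 0.12).
- **Box:** I set it down with about 4 N. The last pictures show it flat, lens down, inside the box, with the gripper clear and about 0.25 m up.
- **Everything else:** the kettle, cups, jar and remote are where they started, within the detectors' accuracy. The brewer was not detected in the last scene picture, but it looks in place by eye.

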